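# Flip a gearbox cover plate against the edge of a bench block

### The job

Turn the black-topped gearbox cover over without gripping or lifting it: it lies on the low yellow step of the bench block; with the fingertips, push it against the upright edge of the blue platform and keep pushing its outer rim up until the cover stands on edge there and flips over onto the platform. Then push it on until it lies flat, bright side with the brass disc up, wholly on the platform with no part of it hanging over. Leave the other parts on the bench where they are.

Things in the scene. Friction and masses are not known exactly. Their poses are not given: they have to be found in the camera images.
- pad: Fixed two-level bench block, 200 mm long (its x). Blue platform: 150 mm deep (y -75 to +75 mm), flat top 34 mm above the bench. Low yellow step in front of it: 75 mm deep (y -150 to -75 mm), flat top 16 mm above the bench. Between them the platform's upright edge, an 18 mm high wall facing its own -y. Origin on the bench under the platform's centre; z up.
- pad_edge (a point): Point on the platform's top rim, at the middle of the upright edge that faces the step (34 mm above the bench). Axes as the block's.
- cover: Loose flat gearbox cover, 0.2 kg, 120 (x) by 90 (y) by 10 mm: a metal plate framed by a round grippy rubber bead 10 mm thick. Upper face black, underside bright with a flush brass disc. Starts black face up on the yellow step, a long side roughly along the wall, the other long side jutting 20 to 40 mm out over the bench with 16 mm of air below. Origin: centre of its underside; z out of the black face, y to the wall.
- cover_mid (a point): Centre of the cover, half-way through its thickness (5 mm from the body origin along the cover's z). Axes as the cover's.
- corner_fl (a point): Corner of the cover at cover x = -60, y = +45 mm (side that faces the wall at the start), half-way through the 10 mm thickness.
- corner_fr (a point): Corner of the cover at cover x = +60, y = +45 mm, half-way through the thickness.
- corner_bl (a point): Corner of the cover at cover x = -60, y = -45 mm (side away from the wall at the start), half-way through the thickness.
- corner_br (a point): Corner of the cover at cover x = +60, y = -45 mm, half-way through the thickness.
- gear_big: Loose bystander: steel gear 88 mm across, 36 mm high, lying flat. Origin at the centre of its underside.
- gear_small: Loose bystander: steel gear 60 mm across, 32 mm high, lying flat. Origin at the centre of its underside.
- synchro: Loose bystander: brass synchroniser ring 72 mm across, 10 mm high. Origin at the centre of its underside.
- bearing: Loose bystander: steel bearing ring 60 mm across, 18 mm high. Origin at the centre of its underside.
- sleeve: Loose bystander: dark steel sleeve 38 mm across, 35 mm high, standing. Origin at the centre of its underside.
- shaft: Loose bystander: stepped steel pinion shaft standing upright, 56 mm across at the foot, 100 mm high. Origin at the centre of its underside.
- wrench: Loose bystander: wrench 190 mm long lying on the bench. Origin at the middle of its underside.

How it is judged:
On the way:
1. the cover stands tipped up (50 to 115 degrees from flat), one long side down on the yellow step at the platform's upright edge (angle between cover's own z axis and vertical between 0.87 and 2 rad and ((height (world z) of each of corner_fl, corner_fr below 0.046 m and y of corner_fl in the frame of pad between -0.105 and -0.06 m and y of corner_fr in the frame of pad between -0.105 and -0.06 m) or (height (world z) of each of corner_bl, corner_br below 0.046 m and y of corner_bl in the frame of pad between -0.105 and -0.06 m and y of corner_br in the frame of pad between -0.105 and -0.06 m))), for 0.05 s.
At the end, for the whole second after the job is handed in: The cover lies flat, black face down and brass disc up (within 6 degrees), on the platform's top, at rest, all four corners inside the platform's outline (2 mm allowed) (angle between cover's own z axis and vertical above 3.04 rad and linear speed of cover below 0.01 m/s and height (world z) of cover_mid between 0.035 and 0.043 m and x of corner_fl in the frame of pad between -0.102 and 0.102 m and y of corner_fl in the frame of pad between -0.077 and 0.077 m and x of corner_fr in the frame of pad between -0.102 and 0.102 m and y of corner_fr in the frame of pad between -0.077 and 0.077 m and x of corner_bl in the frame of pad between -0.102 and 0.102 m and y of corner_bl in the frame of pad between -0.077 and 0.077 m and x of corner_br in the frame of pad between -0.102 and 0.102 m and y of corner_br in the frame of pad between -0.077 and 0.077 m); the robot touches nothing.
It fails at once if the cover is lifted or carried: all four of its corners more than 55 mm above the bench at once (height (world z) of each of corner_fl, corner_fr, corner_bl, corner_br above 0.055 m).
It fails at once if the cover is raised flat, still black side up: tilted under 20 degrees with its middle more than 55 mm above the bench (angle between cover's own z axis and vertical below 0.35 rad and height (world z) of cover_mid above 0.055 m).
It fails at once if another part on the bench is moved more than 20 mm (distance of any of gear_big, gear_small, synchro, bearing, sleeve, shaft, wrench from where it was at the start of the episode above 0.02 m).
It also fails if it takes over 56 s, if anything falls off the work surface, if the arm or the gripper's body presses on something with over 40 N, if the wrist force passes 120 N, or if a joint passes its speed limit or range.

### The arm

A 7-joint arm with a two-finger parallel gripper is mounted at the origin on the work surface. World frame = base frame: x ahead of the robot, y to its left, z up, the work surface at z = 0. Lengths are in m, angles in rad, forces in N, time in s.
With the tool pointing down it reaches from about 0.425 to 0.875 m from the base axis. Payload 8.4 kg.
Tool frame: the origin (TCP) lies midway between the tips of the shut fingers; the grasp point (between the pads) lies 19 mm behind it; z points along the fingers, y is the line along which they close (so a half turn about z gives the same grasp; the last joint's range is limited). The gripper opens to 87 mm and grips with 3 to 60 N. Pads are 19 mm wide; open, the fingers measure 117 mm over their backs; the gripper's body (75 mm by 190 mm) begins 51 mm behind the grasp point.
Start: joints at [-1.223, 0.333, 0.04, 1.465, -0.013, 1.343, -0.059], TCP at [0.281, 0.586, 0.223] pointing down, gripper open.
Joint ranges: [-2.58, 2.58], [-0.38, 2.09], [-1.3, 1.39], [0.25, 2.4], [-1.5, 4.64], [0.08, 2.09], [-2.65, 2.65]. Speed limits (rad/s): [2.22, 2.22, 2.79, 2.79, 3.14, 3.14, 3.14].

### API

Orientations are given as a rotation vector (axis times angle).
In Python, from plant import sensors, viewer, arm gives the robot as it stands.
- The arm moves only by the tool arm_command, never from a script. Its argument "targets" is a list of rows, each an object with "delta_pos": the shift along the world's x, y, z in cm, a list of three; "spin": the turn about the world's z in rad; "grip": the opening, from 0 (shut) to 1 (fully open). A call has 1 to 5 rows; each row is the pose to reach, as a shift and turn from the pose commanded when the call began; what a row does not reach only later rows make up. A row lasts 1/8 s, in which the tool goes at most 62.5 mm and 10.7 degrees, less where a joint would pass 70% of its speed; a pose out of reach is approached as far as the arm can. A call with a gripper value outside its range is refused whole. The fingers move at their own pace and stop on an object; "force" is the grip in N (left out, the last holds). Time passes only in rows, so rows that repeat a pose let the fingers close. It gives the time, the measured TCP pose, the force, the opening and the grip force at its end, in the units of the state.
- sensors.read_state(): the state, without advancing time (a new reading comes with each control period).
- viewer.capture(name): name is "scene" or "top"; returns a dict with "image" (420x560x3 uint8, red, green, blue), "fovy" (degrees; the focal length in pixels is half the picture's height over the tangent of half this angle, whatever the lens; pixels are square), "cx", "cy" (the principal point, pixels), "k1" (the pictures are not rectified: a ray, as slopes to the right and down, at radius r is drawn at 1 + k1 r^2 times it, then the intrinsics apply), "cam_to_world" (4x4, takes a point from camera to world coordinates). Camera axes: x right, y down, z forward; pixel columns grow to the right and rows downward; lengths in m; the calibration is good to about 2 mm. A picture is of the moment at which its call begins. There is no depth.
- arm.finish_job(): hands the job in; it is judged then, once.
The state is a dict: "time_s": time; "q": joint angles; "dq": joint speeds; "tau": joint torques, N m; "tool_pos": TCP position; "tcp_rot": TCP orientation; "contact_force": force on the tool from outside, world axes, zero at the start; "wrist_torque": the same for the moment, N m; "gripper_width": opening from 0.0 (shut) to 1.0 (fully open); "grip_force": force on a finger pad.
Only numpy, scipy, OpenCV 4.12 (cv2) and the standard library are available. Lean on these libraries where they do the work, as an engineer would, in place of code of your own. Each camera call takes 0.05 s, during which the arm holds its last target. There are 200 camera calls.

## Working session

There is one attempt and no reset: what is moved stays moved. The work goes in short steps, Python scripts to look and compute and a tool call to move; the robot and the scene stay as the last step left them, time stands still between calls to the robot, and variables do not carry over. Pictures are saved under pics/ and viewed, at most 10 in all, crops included, and the job is handed in when it is done.

Besides the shell and the picture viewer there is one more tool, called after "Request:" by a JSON object that holds its "method" and its "body", one argument or row to a line. arm_command: Moves the arm, as the interface text tells. Its arguments: {"type":"object","properties":{"targets":{"type":"array","items":{"type":"object","properties":{"delta_pos":{"type":"array","items":{"type":"number"}},"spin":{"type":"number"},"grip":{"type":"number"}}}},"force":{"type":"number"}},"required":["targets"]}

```bash
mkdir -p pics; cat > h.py <<'E'
import numpy as np, cv2
from plant import sensors, viewer, arm
def K(c):
    f=210/np.tan(np.radians(c["fovy"])/2); return np.array([[f,0,c["cx"]],[0,f,c["cy"]],[0,0,1.]])
def px2w(c,uv,z):
    k=np.array([c["k1"],0,0,0,0.]) 
    n=cv2.undistortPoints(np.array(uv,float).reshape(-1,1,2),K(c),k).reshape(-1,2)
    T=np.array(c["cam_to_world"]); d=np.c_[n,np.ones(len(n))]@T[:3,:3].T; o=T[:3,3]
    return o+d*((np.broadcast_to(z,len(n))-o[2])/d[:,2])[:,None]
def w2px(c,P):
    T=np.linalg.inv(np.array(c["cam_to_world"])); 
    return cv2.projectPoints(np.array(P,float).reshape(-1,1,3),cv2.Rodrigues(T[:3,:3])[0],T[:3,3],K(c),np.array([c["k1"],0,0,0,0.]))[0].reshape(-1,2)
def snap(n,f):
    c=viewer.capture(n); cv2.imwrite(f"pics/{f}.png",c["image"][:,:,::-1]); return c
E
python3 - <<'E'
from h import *
import pickle
for n in("top","scene"):
    c=snap(n,n+"0"); pickle.dump(c,open(n+"0.pkl","wb")); print(n,c["fovy"],c["k1"],np.round(c["cam_to_world"],3).tolist())
print(sensors.read_state())
E
```

```text
top 42.06390209237726 -0.018083767155059247 [[0.002, -0.988, 0.156, 0.377], [-1.0, 0.001, 0.021, -0.063], [-0.021, -0.156, -0.988, 1.504], [0.0, 0.0, 0.0, 1.0]]
scene 54.5452952517663 -0.02253990631222864 [[-0.731, 0.496, -0.468, 1.135], [0.682, 0.53, -0.503, 0.545], [-0.001, -0.687, -0.726, 0.902], [0.0, 0.0, 0.0, 1.0]]
{'time_s': 0.1, 'q': array([-1.22321707,  0.33386915,  0.03985078,  1.46615868, -0.01337374,
        1.34330685, -0.05849953]), 'dq': array([-0.0002058 , -0.00096973, -0.00074086, -0.00328384, -0.00115402,
       -0.0022081 ,  0.00164202]), 'tau': array([ 4.07661937e-03, -6.57807612e+01,  1.33930564e+00, -4.04701674e+01,
       -5.98962209e-02,  4.09227773e-02,  6.52420999e-05]), 'tool_pos': array([0.28067954, 0.58581274, 0.22174105]), 'tcp_rot': array([-6.95910768e-01, -3.06332813e+00,  2.29549599e-03]), 'contact_force': array([-0.37691511,  0.35749628,  0.50230574]), 'wrist_torque': array([ 0.00353709, -0.01583743,  0.02120116]), 'grip_force': 0.0, 'gripper_width': 0.9979218847982817}
```

View pics/top0.png

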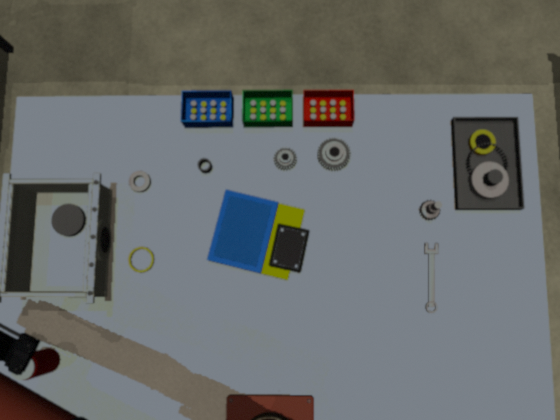

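View pics/scene0.png

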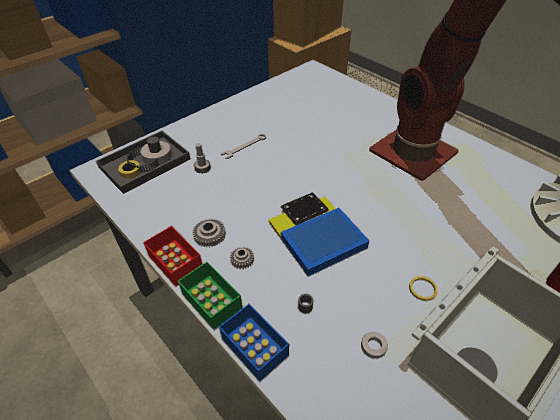

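Top view: blue platform with corners about (227,190),(278,203),(261,273),(208,259). The cover's at about (289,248), overhanging the yellow step to the right (world -y). The bystanders are clear of the work zone.

```bash
python3 - <<'E'
from h import *
import pickle
c=pickle.load(open("top0.pkl","rb")); im=c["image"].astype(int)
R,G,B=im[...,0],im[...,1],im[...,2]
roi=np.zeros(R.shape,bool); roi[180:290,200:320]=1
blue=(roi&(B>R+40)).astype(np.uint8); blk=(roi&(im.max(2)<65)).astype(np.uint8)
for n,m,z in(("blue",blue,.034),("cover",blk,.026)):
    m=cv2.morphologyEx(m,cv2.MORPH_CLOSE,np.ones((5,5)))
    ct=max(cv2.findContours(m,cv2.RETR_EXTERNAL,cv2.CHAIN_APPROX_NONE)[0],key=cv2.contourArea).reshape(-1,2)
    w=px2w(c,ct,z)[:,:2]; r=cv2.minAreaRect((w*1000).astype(np.float32)); print(n,r,cv2.boxPoints(r).round().tolist())
cv2.imwrite("pics/crop.png",cv2.resize(c["image"][180:290,195:325,::-1],None,fx=5,fy=5,interpolation=cv2.INTER_CUBIC))
E
```

```text
blue ((547.5380859375, 75.88249969482422), (149.58253479003906, 200.39234924316406), 76.17326354980469) [[432.0, 27.0], [627.0, -21.0], [663.0, 125.0], [468.0, 172.0]]
cover ((501.0020751953125, -50.42253875732422), (86.59483337402344, 117.10604858398438), 78.16492462158203) [[435.0, -81.0], [549.0, -105.0], [567.0, -20.0], [453.0, 4.0]]
```

View pics/crop.png

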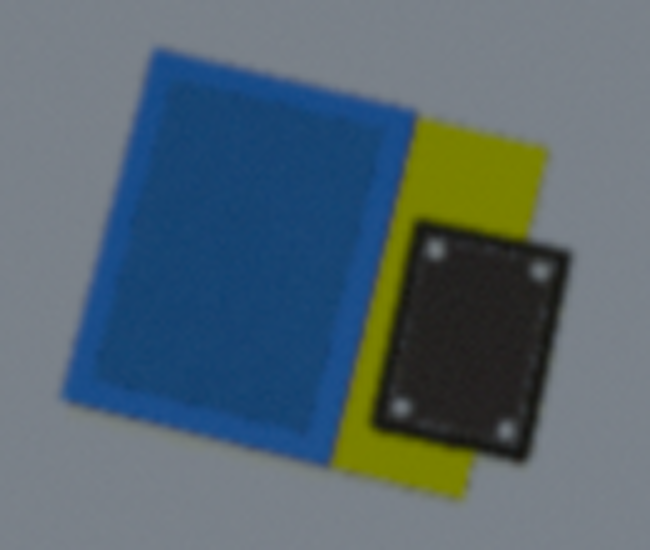

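Request:
{"method": "arm_command", "body": {
  "targets": [
    {"delta_pos":[1,-5,0],"spin":-0.1,"grip":0.8},
    {"delta_pos":[2,-10,0],"spin":-0.2,"grip":0.8},
    {"delta_pos":[3,-15,0],"spin":-0.3,"grip":0.8},
    {"delta_pos":[5,-20,0],"spin":-0.4,"grip":0.8},
    {"delta_pos":[7,-25,0],"spin":-0.5,"grip":0.8}
  ]
}}

```text
time_s: 0.72
tool_pos: [0.3511, 0.3344, 0.2224]
tcp_rot: [-1.437, -2.794, 0.0]
contact_force: [0.7, 0.8, 0.7]
gripper_width: 0.798
grip_force: 0.0
```

Request:
{"method": "arm_command", "body": {
  "targets": [
    {"delta_pos":[2,-5,0],"spin":-0.1,"grip":0.8},
    {"delta_pos":[4,-10,0],"spin":-0.2,"grip":0.8},
    {"delta_pos":[6,-15,0],"spin":-0.3,"grip":0.8},
    {"delta_pos":[8,-20,0],"spin":-0.4,"grip":0.8},
    {"delta_pos":[10,-25,0],"spin":-0.5,"grip":0.8}
  ]
}}

```text
time_s: 1.35
tool_pos: [0.4511, 0.0844, 0.2225]
tcp_rot: [-2.083, -2.351, -0.0]
contact_force: [0.8, 0.3, 0.3]
gripper_width: 0.801
grip_force: 0.0
```

Request:
{"method": "arm_command", "body": {
  "targets": [
    {"delta_pos":[1,-5,0],"spin":-0.1,"grip":0.8},
    {"delta_pos":[2,-10,0],"spin":-0.2,"grip":0.8},
    {"delta_pos":[3,-15,0],"spin":-0.3,"grip":0.8},
    {"delta_pos":[3.3,-20.8,0],"spin":-0.365,"grip":0.8},
    {"delta_pos":[3.3,-20.8,0],"spin":-0.365,"grip":0.8}
  ]
}}

```text
time_s: 1.98
tool_pos: [0.4831, -0.1268, 0.2226]
tcp_rot: [2.48, 1.927, -0.001]
contact_force: [0.5, 0.6, -0.2]
gripper_width: 0.8
grip_force: 0.0
```

Request:
{"method": "arm_command", "body": {
  "targets": [
    {"delta_pos":[0,0,-6],"spin":0,"grip":0.8},
    {"delta_pos":[0,0,-12],"spin":0,"grip":0.8},
    {"delta_pos":[0,0,-17],"spin":0,"grip":0.8},
    {"delta_pos":[0,0,-20.9],"spin":0.01,"grip":0.8},
    {"delta_pos":[0,0,-20.9],"spin":0.01,"grip":0.8}
  ]
}}

```text
time_s: 2.6
tool_pos: [0.4813, -0.121, 0.0112]
tcp_rot: [-2.459, -1.949, 0.008]
contact_force: [0.1, 0.3, 0.7]
gripper_width: 0.798
grip_force: 0.0
```

```bash
python3 - <<'E'
from h import *
s=sensors.read_state();print(s["tool_pos"],s["contact_force"])
c=viewer.capture("scene");cv2.imwrite("pics/s1.png",cv2.resize(c["image"][140:290,220:420,::-1],None,fx=4,fy=4,interpolation=cv2.INTER_CUBIC))
E
```

```text
[ 0.48133871 -0.12103629  0.01122565] [0.09440687 0.26186122 0.6844191 ]
```

View pics/s1.png

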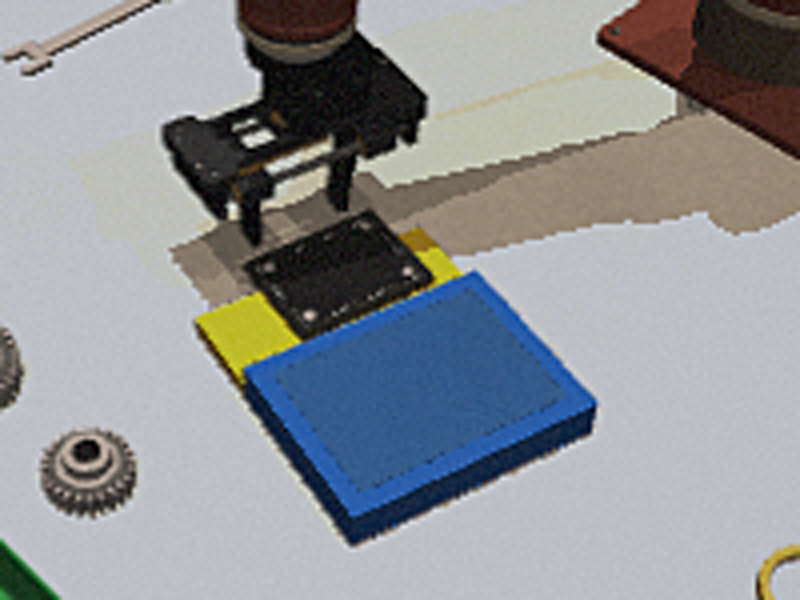

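Gripper is just outside the overhanging rim (rim around (250,265)–(365,215) in the crop), fingers square to it. Pushing to the wall.

Request:
{"method": "arm_command", "body": {
  "targets": [
    {"delta_pos":[0.2,0.8,0],"spin":0,"grip":0.8},
    {"delta_pos":[0.35,1.4,0],"spin":0,"grip":0.8},
    {"delta_pos":[0.48,1.95,0],"spin":0,"grip":0.8},
    {"delta_pos":[0.6,2.4,0],"spin":0,"grip":0.8},
    {"delta_pos":[0.67,2.7,0],"spin":0,"grip":0.8}
  ]
}}

```text
time_s: 3.28
tool_pos: [0.4908, -0.0952, 0.0139]
tcp_rot: [2.462, 1.95, 0.0]
contact_force: [-1.3, -3.9, 4.1]
gripper_width: 0.804
grip_force: 2.5
```

Request:
{"method": "arm_command", "body": {
  "targets": [
    {"delta_pos":[0.05,0.2,0],"spin":0,"grip":0.8},
    {"delta_pos":[0.1,0.4,0],"spin":0,"grip":0.8}
  ]
}}

```text
time_s: 3.52
tool_pos: [0.4916, -0.0917, 0.0137]
tcp_rot: [2.463, 1.949, -0.001]
contact_force: [-1.2, -7.3, 5.3]
gripper_width: 0.798
grip_force: 3.2
```

Request:
{"method": "arm_command", "body": {
  "targets": [
    {"delta_pos":[0.05,0.2,0],"spin":0,"grip":0.8},
    {"delta_pos":[0.05,0.2,0],"spin":0,"grip":0.8}
  ]
}}

```text
time_s: 3.78
tool_pos: [0.4916, -0.0912, 0.0137]
tcp_rot: [2.463, 1.947, -0.003]
contact_force: [-2.7, -9.8, 6.0]
gripper_width: 0.801
grip_force: 5.5
```

Request:
{"method": "arm_command", "body": {
  "targets": [
    {"delta_pos":[0.05,0.2,0],"spin":0,"grip":0.8},
    {"delta_pos":[0.05,0.2,0],"spin":0,"grip":0.8}
  ]
}}

```text
time_s: 4.03
tool_pos: [0.4917, -0.0909, 0.0137]
tcp_rot: [2.464, 1.945, -0.005]
contact_force: [-4.9, -15.6, 6.7]
gripper_width: 0.801
grip_force: 8.6
```

Request:
{"method": "arm_command", "body": {
  "targets": [
    {"delta_pos":[0.02,0.1,0.3],"spin":0,"grip":0.8},
    {"delta_pos":[0.03,0.12,0.6],"spin":0,"grip":0.8},
    {"delta_pos":[0.04,0.15,0.9],"spin":0,"grip":0.8}
  ]
}}

```text
time_s: 4.4
tool_pos: [0.4912, -0.0905, 0.0221]
tcp_rot: [2.465, 1.943, -0.008]
contact_force: [-4.3, -21.0, -0.5]
gripper_width: 0.798
grip_force: 10.5
```

```bash
python3 - <<'E'
from h import *
s=sensors.read_state();print(s["tool_pos"],s["contact_force"])
c=viewer.capture("scene");cv2.imwrite("pics/s2.png",cv2.resize(c["image"][160:280,240:400,::-1],None,fx=5,fy=5,interpolation=cv2.INTER_CUBIC))
E
```

```text
[ 0.49120254 -0.09051519  0.02213221] [ -4.31009267 -21.04181339  -0.468329  ]
```

View pics/s2.png

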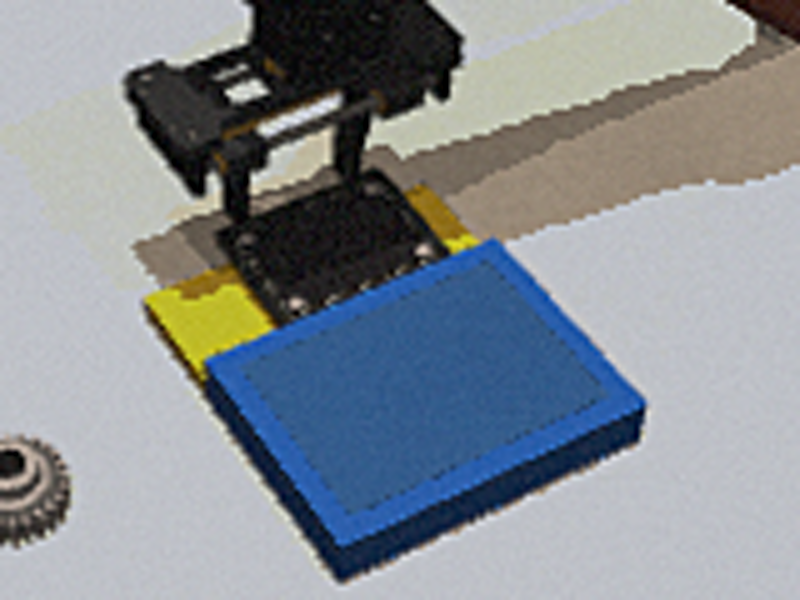

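The outer rim has lifted off the step: shadow shows under its left side near (240,270). Following the arc.

Request:
{"method": "arm_command", "body": {
  "targets": [
    {"delta_pos":[0.01,0.03,0.4],"spin":0,"grip":0.8},
    {"delta_pos":[0.02,0.08,0.8],"spin":0,"grip":0.8},
    {"delta_pos":[0.04,0.17,1.2],"spin":0,"grip":0.8},
    {"delta_pos":[0.07,0.28,1.6],"spin":0,"grip":0.8},
    {"delta_pos":[0.1,0.42,2.0],"spin":0,"grip":0.8}
  ]
}}

```text
time_s: 5.08
tool_pos: [0.492, -0.0876, 0.0424]
tcp_rot: [2.465, 1.942, -0.009]
contact_force: [-6.9, -24.9, 5.6]
gripper_width: 0.8
grip_force: 13.0
```

Request:
{"method": "arm_command", "body": {
  "targets": [
    {"delta_pos":[0.02,0.12,0.4],"spin":0,"grip":0.8},
    {"delta_pos":[0.06,0.3,0.8],"spin":0,"grip":0.8},
    {"delta_pos":[0.13,0.53,1.2],"spin":0,"grip":0.8},
    {"delta_pos":[0.19,0.78,1.6],"spin":0,"grip":0.8},
    {"delta_pos":[0.26,1.05,2.0],"spin":0,"grip":0.8}
  ]
}}

```text
time_s: 5.7
tool_pos: [0.4941, -0.0798, 0.0629]
tcp_rot: [2.466, 1.939, -0.013]
contact_force: [-12.8, -34.1, 17.1]
gripper_width: 0.799
grip_force: 18.2
```

```bash
python3 - <<'E'
from h import *
c=viewer.capture("scene");cv2.imwrite("pics/s3.png",cv2.resize(c["image"][160:280,240:400,::-1],None,fx=5,fy=5,interpolation=cv2.INTER_CUBIC))
E
```

```text
(no output)
```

View pics/s3.png

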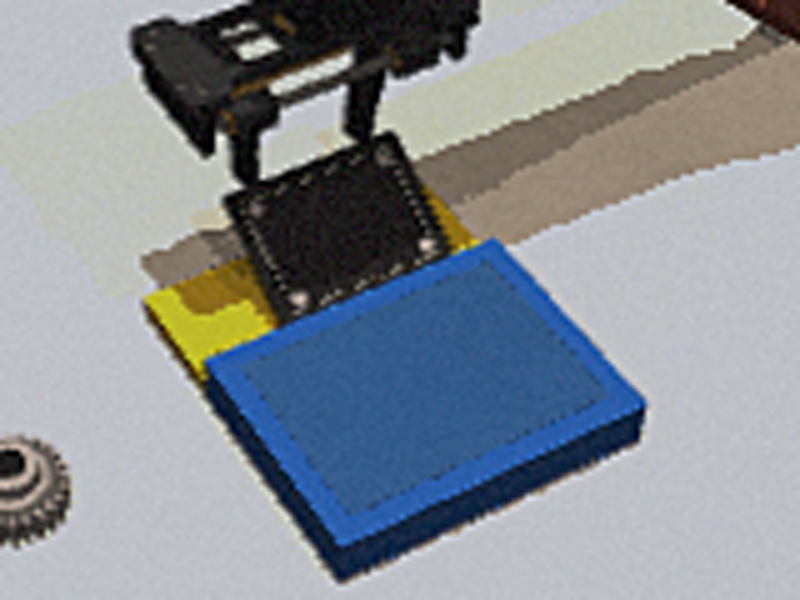

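Cover is tilted at the wall, with the outer rim corners at crop (228,198) and (392,135). The fingertips look close to the top of the rim, so I'll fit the tilt.

```bash
python3 - <<'E'
from h import *
c=viewer.capture("scene")
C=np.array([.5475,.0759]);X=np.array([.971,-.239]);Y=np.array([.239,.971])
obs=np.array([[228,198],[392,135]])/5+[240,160]
for th in range(20,56,5):
    t=np.radians(th); P=[]
    for x in(-75,45):
        y=-80-80*np.cos(t)-5*np.sin(t)*0-3; z=21+80*np.sin(t)+4
        P.append([*(C+(x*X+y*Y)/1000),z/1000])
    print(th,w2px(c,P).round(1).tolist(),round(21+80*np.sin(t)))
print(obs, sensors.read_state()["contact_force"])
s=sensors.read_state()["tool_pos"]
for sx in(-42,42): print(((w2px(c,[[*(s[:2]+sx/1000*X+.0095*Y),s[2]]])-[240,160])*5).round())
E
```

```text
20 [[318.0, 188.4], [283.7, 201.8]] 48
25 [[318.6, 187.3], [284.2, 200.8]] 55
30 [[319.3, 186.4], [284.7, 200.0]] 61
35 [[320.0, 185.7], [285.3, 199.3]] 67
40 [[320.9, 185.2], [286.0, 198.8]] 72
45 [[321.9, 184.9], [286.8, 198.6]] 78
50 [[322.9, 184.7], [287.7, 198.5]] 82
55 [[324.0, 184.7], [288.7, 198.6]] 87
[[285.6 199.6]
 [318.4 187. ]] [-13.94897834 -32.51427579  17.19816747]
[[369. 143.]]
[[248. 190.]]
```

Tilt is about 32°, but the tips are only just below the rim centre because they rolled or slipped upward. Rather than risk slipping off, I'll lower it again and redo with the tips deeper and less squeeze.

Request:
{"method": "arm_command", "body": {
  "targets": [
    {"delta_pos":[-0.14,-0.6,-0.7],"spin":0,"grip":0.8},
    {"delta_pos":[-0.26,-1.05,-1.8],"spin":0,"grip":0.8},
    {"delta_pos":[-0.37,-1.5,-3.8],"spin":0,"grip":0.8},
    {"delta_pos":[-0.47,-1.9,-5.2],"spin":0,"grip":0.8},
    {"delta_pos":[-0.75,-3.0,-5.4],"spin":0,"grip":0.8}
  ]
}}

```text
time_s: 6.42
tool_pos: [0.4883, -0.1001, 0.0077]
tcp_rot: [-2.461, -1.951, 0.002]
contact_force: [-0.6, -0.3, 0.6]
gripper_width: 0.803
grip_force: 0.0
```

Request:
{"method": "arm_command", "body": {
  "targets": [
    {"delta_pos":[0,0,-0.4],"spin":0.02,"grip":0.8},
    {"delta_pos":[0,0,-0.5],"spin":0.03,"grip":0.8},
    {"delta_pos":[0,0,-0.5],"spin":0.03,"grip":0.8}
  ]
}}

```text
time_s: 6.8
tool_pos: [0.4894, -0.1001, 0.0038]
tcp_rot: [-2.432, -1.988, -0.001]
contact_force: [0.9, -0.1, -0.7]
gripper_width: 0.803
grip_force: 0.0
```

```bash
python3 - <<'E'
from h import *
c=viewer.capture("scene");cv2.imwrite("pics/s4.png",cv2.resize(c["image"][160:280,240:400,::-1],None,fx=5,fy=5,interpolation=cv2.INTER_CUBIC))
s=sensors.read_state();print(s["tool_pos"],s["contact_force"])
E
```

```text
[ 0.48938375 -0.10017367  0.0038179 ] [-0.50962578 -0.05218479 -0.2384192 ]
```

View pics/s4.png

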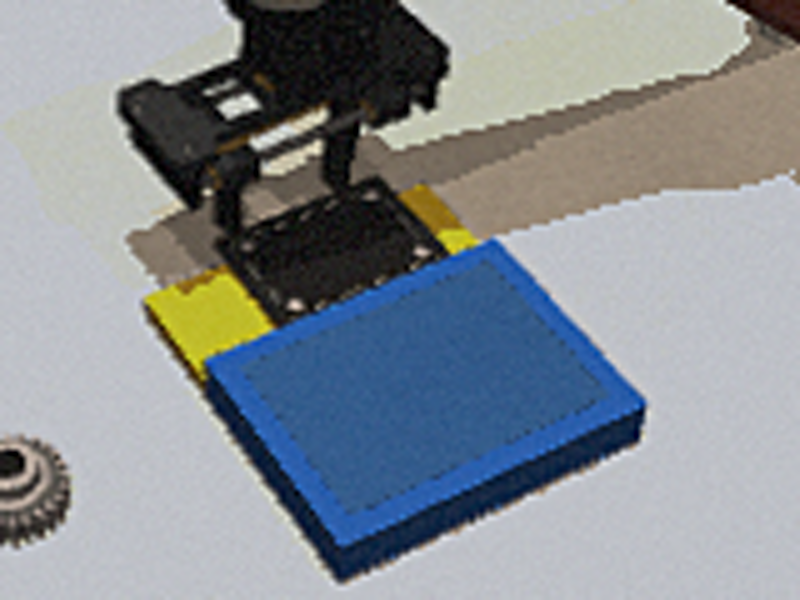

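Cover is back flat against the wall with the fingers just off its rim and the tips at 4 mm. Pressing again.

Request:
{"method": "arm_command", "body": {
  "targets": [
    {"delta_pos":[0.1,0.4,0],"spin":-0.03,"grip":0.8},
    {"delta_pos":[0.2,0.8,0],"spin":-0.035,"grip":0.8},
    {"delta_pos":[0.27,1.1,0],"spin":-0.035,"grip":0.8},
    {"delta_pos":[0.3,1.2,0],"spin":-0.035,"grip":0.8}
  ]
}}

```text
time_s: 7.35
tool_pos: [0.4915, -0.091, 0.0036]
tcp_rot: [2.468, 1.941, -0.003]
contact_force: [-2.3, -10.9, 1.6]
gripper_width: 0.802
grip_force: 6.0
```

Request:
{"method": "arm_command", "body": {
  "targets": [
    {"delta_pos":[0.01,0.03,0.7],"spin":0,"grip":0.8},
    {"delta_pos":[0.03,0.12,1.4],"spin":0,"grip":0.8},
    {"delta_pos":[0.06,0.26,2.2],"spin":0,"grip":0.8},
    {"delta_pos":[0.11,0.47,2.9],"spin":0,"grip":0.8},
    {"delta_pos":[0.18,0.73,3.6],"spin":0,"grip":0.8}
  ]
}}

```text
time_s: 7.98
tool_pos: [0.4929, -0.0854, 0.0398]
tcp_rot: [2.468, 1.939, -0.006]
contact_force: [-4.6, -15.8, 4.2]
gripper_width: 0.798
grip_force: 8.0
```

Request:
{"method": "arm_command", "body": {
  "targets": [
    {"delta_pos":[0.07,0.3,0.6],"spin":0,"grip":0.8},
    {"delta_pos":[0.17,0.68,1.2],"spin":0,"grip":0.8},
    {"delta_pos":[0.27,1.09,1.8],"spin":0,"grip":0.8},
    {"delta_pos":[0.38,1.54,2.4],"spin":0,"grip":0.8},
    {"delta_pos":[0.5,2.05,2.9],"spin":0,"grip":0.8}
  ]
}}

```text
time_s: 8.6
tool_pos: [0.4973, -0.0683, 0.0697]
tcp_rot: [2.469, 1.935, -0.01]
contact_force: [-14.3, -27.4, 23.0]
gripper_width: 0.8
grip_force: 15.1
```

Request:
{"method": "arm_command", "body": {
  "targets": [
    {"delta_pos":[0.1,0.4,0.6],"spin":0,"grip":0.8},
    {"delta_pos":[0.25,1.0,1.1],"spin":0,"grip":0.8},
    {"delta_pos":[0.4,1.6,1.5],"spin":0,"grip":0.8},
    {"delta_pos":[0.55,2.25,1.8],"spin":0,"grip":0.8},
    {"delta_pos":[0.72,2.9,2.0],"spin":0,"grip":0.8}
  ]
}}

```text
time_s: 9.22
tool_pos: [0.506, -0.031, 0.0885]
tcp_rot: [-2.467, -1.945, 0.0]
contact_force: [-0.2, -0.5, 2.2]
gripper_width: 0.801
grip_force: 0.3
```

```bash
python3 - <<'E'
from h import *
c=viewer.capture("scene");cv2.imwrite("pics/s5.png",cv2.resize(c["image"][140:280,240:400,::-1],None,fx=4,fy=4,interpolation=cv2.INTER_CUBIC))
E
```

```text
(no output)
```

View pics/s5.png

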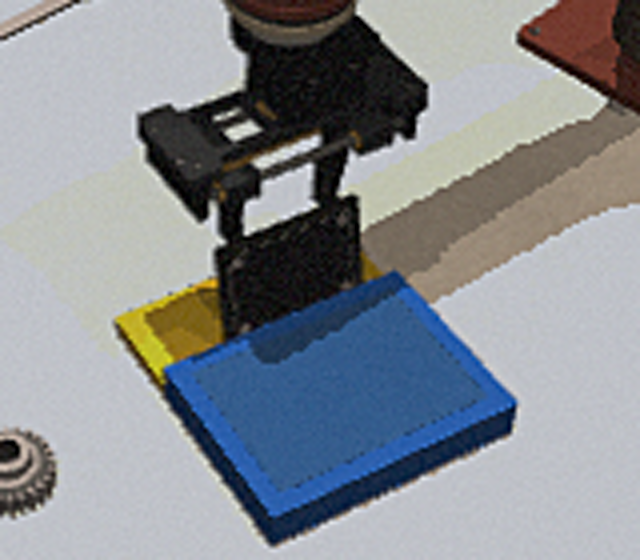

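Cover stands almost upright (~76°), bottom edge against the wall. Tipping it over now.

Request:
{"method": "arm_command", "body": {
  "targets": [
    {"delta_pos":[0.12,0.5,0],"spin":0,"grip":0.8},
    {"delta_pos":[0.24,1.0,0],"spin":0,"grip":0.8},
    {"delta_pos":[0.36,1.5,0],"spin":0,"grip":0.8},
    {"delta_pos":[0.48,2.0,0],"spin":0,"grip":0.8},
    {"delta_pos":[0.6,2.5,0],"spin":0,"grip":0.8}
  ]
}}

```text
time_s: 9.9
tool_pos: [0.5121, -0.0065, 0.0885]
tcp_rot: [-2.467, -1.944, 0.0]
contact_force: [-0.2, -0.2, -0.6]
gripper_width: 0.798
grip_force: 0.1
```

Request:
{"method": "arm_command", "body": {
  "targets": [
    {"delta_pos":[0.12,0.5,-0.2],"spin":0,"grip":0.8},
    {"delta_pos":[0.24,1.0,-0.4],"spin":0,"grip":0.8},
    {"delta_pos":[0.36,1.5,-0.6],"spin":0,"grip":0.8},
    {"delta_pos":[0.48,2.0,-0.8],"spin":0,"grip":0.8},
    {"delta_pos":[0.6,2.5,-1.0],"spin":0,"grip":0.8}
  ]
}}

```text
time_s: 10.52
tool_pos: [0.5181, 0.0185, 0.0784]
tcp_rot: [-2.468, -1.944, 0.0]
contact_force: [1.0, 0.5, -0.5]
gripper_width: 0.801
grip_force: 0.0
```

```bash
python3 - <<'E'
from h import *
c=viewer.capture("scene");cv2.imwrite("pics/s6.png",cv2.resize(c["image"][140:280,240:400,::-1],None,fx=4,fy=4,interpolation=cv2.INTER_CUBIC))
E
```

```text
(no output)
```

View pics/s6.png

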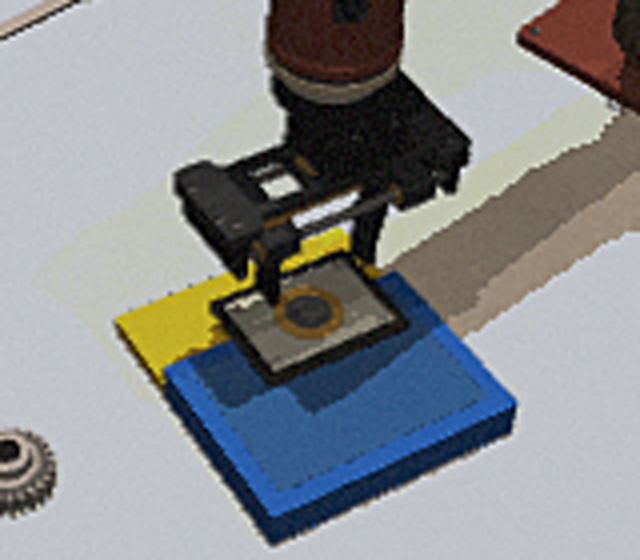

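Flipped, with the brass disc up at about (310,312) in the crop; it still needs pushing fully onto the platform. Retreating behind it.

Request:
{"method": "arm_command", "body": {
  "targets": [
    {"delta_pos":[0,0,3],"spin":0,"grip":0.8},
    {"delta_pos":[-0.7,-3,4],"spin":0,"grip":0.8},
    {"delta_pos":[-1.4,-6,4],"spin":0,"grip":0.8},
    {"delta_pos":[-2.2,-9,4],"spin":0,"grip":0.8},
    {"delta_pos":[-2.2,-9,4],"spin":0,"grip":0.8}
  ]
}}

```text
time_s: 11.2
tool_pos: [0.4955, -0.0742, 0.1187]
tcp_rot: [2.471, 1.939, 0.0]
contact_force: [-0.1, -0.1, -0.2]
gripper_width: 0.802
grip_force: 0.0
```

```bash
python3 - <<'E'
from h import *
c=viewer.capture("scene")
s=sensors.read_state();print(s["tool_pos"],s["contact_force"])
t=viewer.capture("top")
a=cv2.resize(c["image"][160:280,240:400,::-1],(480,360),interpolation=cv2.INTER_CUBIC)
b=cv2.resize(t["image"][180:290,200:320,::-1],(320,293),interpolation=cv2.INTER_CUBIC)
o=np.zeros((360,800,3),np.uint8);o[:,:480]=a;o[:293,480:]=b;cv2.imwrite("pics/s7.png",o)
E
```

```text
[ 0.49592875 -0.07253953  0.11865307] [-0.40600345  0.37626062  0.15173657]
```

View pics/s7.png

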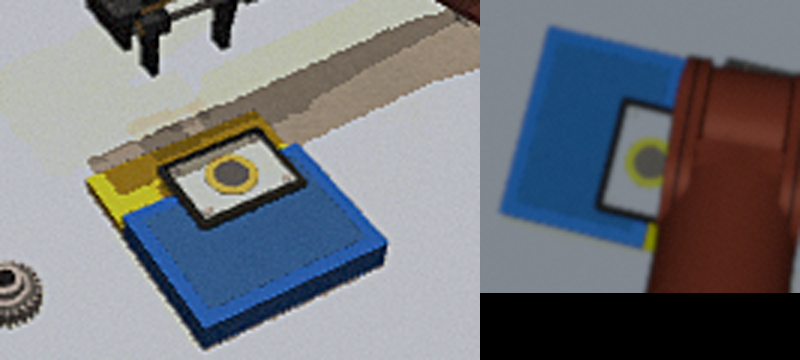

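Cover lies bright side up across the platform edge, with corners at crop (160,166),(266,130),(306,178),(205,227). Converting to pad coordinates.

```bash
cat > m.py <<'E'
from h import *
def pad(p):
    d=(p[:,:2]-[.5475,.0759])*1000; return np.c_[d@[.971,-.239],d@[.239,.971]]
E
python3 - <<'E'
from m import *
c=viewer.capture("scene")
p=pad(px2w(c,np.array([[160,166],[266,130],[306,178],[205,227]])/3+[240,160],.042));print(p.round(),p.mean(0).round())
E
```

```text
[[  43. -105.]
 [ -74.  -96.]
 [ -72.  -23.]
 [  45.  -17.]] [-14. -60.]
```

Request:
{"method": "arm_command", "body": {
  "targets": [
    {"delta_pos":[0,0,-4],"spin":0,"grip":0.8},
    {"delta_pos":[0,0,-7],"spin":0,"grip":0.8},
    {"delta_pos":[0,0,-8.2],"spin":0,"grip":0.8},
    {"delta_pos":[0,0,-8.2],"spin":0,"grip":0.8}
  ]
}}

```text
time_s: 11.85
tool_pos: [0.4959, -0.0715, 0.0363]
tcp_rot: [-2.467, -1.945, 0.002]
contact_force: [-0.2, 1.0, -0.5]
gripper_width: 0.8
grip_force: 0.0
```

Request:
{"method": "arm_command", "body": {
  "targets": [
    {"delta_pos":[0.24,1,0],"spin":0,"grip":0.8},
    {"delta_pos":[0.48,2,0],"spin":0,"grip":0.8},
    {"delta_pos":[0.72,2.9,0],"spin":0,"grip":0.8},
    {"delta_pos":[0.9,3.7,0],"spin":0,"grip":0.8},
    {"delta_pos":[1.1,4.5,0],"spin":0,"grip":0.8}
  ]
}}

```text
time_s: 12.48
tool_pos: [0.5071, -0.0268, 0.0366]
tcp_rot: [2.467, 1.944, -0.001]
contact_force: [-0.4, -3.3, 1.9]
gripper_width: 0.799
grip_force: 1.6
```

Request:
{"method": "arm_command", "body": {
  "targets": [
    {"delta_pos":[0.2,0.8,0],"spin":0,"grip":0.8},
    {"delta_pos":[0.4,1.6,0],"spin":0,"grip":0.8},
    {"delta_pos":[0.6,2.4,0],"spin":0,"grip":0.8},
    {"delta_pos":[0.75,3.1,0],"spin":0,"grip":0.8},
    {"delta_pos":[0.9,3.7,0],"spin":0,"grip":0.8}
  ]
}}

```text
time_s: 13.1
tool_pos: [0.5163, 0.0097, 0.0368]
tcp_rot: [2.468, 1.943, -0.001]
contact_force: [-1.6, -5.9, 4.5]
gripper_width: 0.798
grip_force: 3.1
```

Request:
{"method": "arm_command", "body": {
  "targets": [
    {"delta_pos":[0.15,0.6,0],"spin":0,"grip":0.8},
    {"delta_pos":[0.27,1.1,0],"spin":0,"grip":0.8},
    {"delta_pos":[0.4,1.6,0],"spin":0,"grip":0.8},
    {"delta_pos":[0.4,1.6,0],"spin":0,"grip":0.8}
  ]
}}

```text
time_s: 13.6
tool_pos: [0.5204, 0.0262, 0.0368]
tcp_rot: [2.467, 1.944, 0.0]
contact_force: [-1.2, -3.0, 3.4]
gripper_width: 0.797
grip_force: 1.7
```

Request:
{"method": "arm_command", "body": {
  "targets": [
    {"delta_pos":[-0.3,-1.2,0],"spin":0,"grip":0.8},
    {"delta_pos":[-0.7,-3,1],"spin":0,"grip":0.8},
    {"delta_pos":[-1.8,-7.5,5],"spin":0,"grip":0.8},
    {"delta_pos":[-3,-12.5,9],"spin":0,"grip":0.8},
    {"delta_pos":[-3,-12.5,9],"spin":0,"grip":0.8}
  ]
}}

```text
time_s: 14.22
tool_pos: [0.4903, -0.1039, 0.1297]
tcp_rot: [2.473, 1.934, 0.007]
contact_force: [-0.2, 1.5, -0.5]
gripper_width: 0.798
grip_force: 0.0
```

```bash
python3 - <<'E'
from m import *
c=viewer.capture("scene"); im=c["image"].astype(int)
# platform region not blue => cover
B=im[...,2]-im[...,0]
C=np.array([.5475,.0759]);X=np.array([.971,-.239]);Y=np.array([.239,.971])
q=lambda L,z:w2px(c,[[*(C+(x*X+y*Y)/1000),z] for x,y in L])
m=np.zeros(B.shape,np.uint8);cv2.fillPoly(m,[q([(-96,-71),(96,-71),(96,71),(-96,71)],.034).round().astype(int)],1)
m&=(B<35).astype(np.uint8)
n,l,st,_=cv2.connectedComponentsWithStats(m); i=1+st[1:,4].argmax()
ct=cv2.findContours((l==i).astype(np.uint8),0,1)[0][0].reshape(-1,2)
p=pad(px2w(c,ct,.039)); r=cv2.minAreaRect(p.astype(np.float32));print(st[i],r,cv2.boxPoints(r).round().tolist())
# mean colours: middle and disc
s=sensors.read_state();print(s["time_s"],s["tool_pos"],s["contact_force"])
for nme in("scene",): 
    u=w2px(c,[[*(C+(r[0][0]*X+r[0][1]*Y)/1000),.044]])[0].astype(int);print(im[u[1],u[0]])
E
```

```text
[ 304  216   51   37 1063] ((-12.09975814819336, 1.0317268371582031), (120.88482666015625, 92.15030670166016), 0.6378929018974304) [[-73.0, 46.0], [-72.0, -46.0], [49.0, -44.0], [48.0, 48.0]]
14.275 [ 0.4900952  -0.1016258   0.12838668] [ 0.56102127  1.27519285 -0.64986827]
[85 83 78]
```

```bash
python3 -c "
from plant import arm
print(arm.finish_job())"
```

```text
the job is handed in; nothing more can be done
None
```

I handed the job in at about 14 s of the 56 s limit, on the second attempt at lifting the rim. The cover was tipped up at the wall and flipped, and the last camera measurement shows it flat, brass disc up, centred within about 12 mm of the platform's centre and no part hanging over.

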